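Index the parts carousel to its next hole

TASK

Index the parts carousel on by one station: with the fingertips press the red indexing plunger in, turn the table clockwise (seen from above) to the very next hole, 45 degrees on, and let the plunger spring fully back up so that it locks the table there. Only press and push, lift nothing: the three pots stay standing in their nests on the table, and the other things on the worktop stay where they are.

Things in the scene. Friction and masses are not known exactly. Their poses are not given: they have to be found in the camera images.
- plunger (a joint): indexing plunger (red knob, moves straight down), m: 0 = sprung up, pin in a hole, table locked; 0.012 = fully in. From 0.009 on the pin is clear below the plate and the table turns. Spring 3.5 N at 0, 6.5 N at 0.012. Let go between holes, the round-ended pin rides under the plate at about 0.008 and springs fully up by itself within about 2 degrees of a hole
- turntable (a joint): angle of the table about its vertical axis, rad, growing clockwise seen from above: 0 = the hole it starts in, 0.785 = the next hole (8 holes, 45 degrees apart). Locked, it has 0.01 rad of play. Light friction (0.06 N m); it stays where it is left; stops at -0.5 and 1.75
- plunger_top (a point): centre of the flat top of the red plunger knob (32 mm across), at the end of the blue forked arm, 115 mm from the table's axis; 88 mm above the worktop when up, 76 mm when fully in. Travels round with the table. Its y axis points to the table's axis, its x axis (level) backwards, against the clockwise turn and away from the blue thumb plate, z up
- thumb_plate (a point): on the same arm, the upright blue thumb plate ahead of the knob in clockwise turning (6 mm thick, 30 mm wide, top 100 mm above the worktop): point on its face toward the knob, 25 mm from the knob's centre line, 94 mm above the worktop. A finger that presses the knob and moves clockwise carries the arm round by friction, and past that pushes on this face
- table_axis (a point): point on the table's axis on the disc's upper face, 65 mm above the worktop. The aluminium disc, 132 mm across, carries three pots; below it is the fixed dark index plate, 200 mm across, top 53 mm above the worktop, with 8 brass-ringed holes on an 83 mm radius. The grey base is fixed to the worktop
- pin_tip (a point): rounded steel tip of the plunger's pin (9 mm thick), 83 mm out from the table's axis; 56 mm above the worktop when it stands up through a hole, 3 mm proud of the plate
- pot_0_mid (a point): centre (half-way up) of a loose round parts pot, white pot with a pale lid, 42 mm across and 20 mm tall, standing in one of the table's three nests between dowel pins 7 mm tall; it rides round with the table, its top 85 mm above the worktop
- pot_1_mid (a point): centre (half-way up) of a loose round parts pot, brass-coloured pot with a black lid, 42 mm across and 20 mm tall, standing in one of the table's three nests between dowel pins 7 mm tall; it rides round with the table, its top 85 mm above the worktop
- pot_2_mid (a point): centre (half-way up) of a loose round parts pot, white pot with a pale lid, 42 mm across and 20 mm tall, standing in one of the table's three nests between dowel pins 7 mm tall; it rides round with the table, its top 85 mm above the worktop
- loupe: black plastic eye loupe, a cone 36 mm across and 30 mm tall; bystander, origin under its centre
- putty: green block of putty, 22x30x12 mm; bystander, origin under its centre
- dust_dome: low pale dust cover 69 mm across with a black knob, 42 mm tall; bystander, origin under its centre
- tally_counter: white round tally counter, 43x52x20 mm; bystander, origin under its centre
- oil_block: black block with red, yellow, green and blue oil cups, 26x88x16 mm; bystander, origin under its centre
- pickup_valve: small black waisted valve, 26 mm across and 32 mm tall; bystander, origin under its centre
- die_block: wooden block with steel dies standing in it, 42x124x44 mm; bystander, origin under its centre

How it is judged:
By the outcome, as a careful person would: the job done as asked, in the order asked, and still so for the second after the job is handed in, with the robot touching nothing.
It also fails if it takes over 38 s, if anything falls off the work surface, if the arm or the gripper's body presses on something with over 40 N, if the wrist force passes 120 N, or if a joint passes its speed limit or range.

ROBOT

A 6-joint arm with a two-finger parallel gripper is mounted at the origin on a cart in front of the work surface, level with it; the furniture and walls round the work are solid. World frame = base frame: x ahead of the robot, y to its left, z up, the work surface at z = 0. Lengths are in m, angles in rad, forces in N, time in s.
With the tool pointing down it reaches from about 0.3 to 0.775 m from the base axis. Payload 14.6 kg.
Tool frame: the origin (TCP) lies at the very end of the fingers, on their centre line; the grasp point (between the pads) lies 19 mm behind it; z points along the fingers, y is the line along which they close (so a half turn about z gives the same grasp; the last joint's range is limited). The gripper opens to 94 mm and grips with 3 to 60 N. Pads are 16 mm wide; open, the fingers measure 119 mm over their backs; the gripper's body (75 mm by 177 mm) begins 78 mm behind the grasp point.
Start: joints at [-0.067, 0.3, 1.521, -0, 1.321, -0.067], TCP at [0.55, -0, 0.205] pointing down, gripper open.
Joint ranges: [-3.03, 3.03], [-0.79, 2.21], [0.23, 2.52], [-1.04, 4.18], [0, 3.07], [-2.55, 2.55]. Speed limits (rad/s): [2.22, 2.22, 2.57, 3.14, 3.14, 3.14].

INTERFACE

Orientations are given as [roll, pitch, yaw] about the fixed x, y, z axes, in that order (R = Rz(yaw) Ry(pitch) Rx(roll)).
In Python, from station import ctrl gives the robot as it stands.
- The arm moves only by the shell command python3 -m pendant 'ROWS' [OPENING] [FORCE]. ROWS is JSON, a list of rows, each a list of 2 entries, a list of its own where there are three numbers: the shift along the world's x, y, z in cm, then the turn about the world's z in rad. A call has 1 to 20 rows; each row shifts and turns the commanded pose from where the row before left it; what a row does not reach is not made up. A row lasts 1/12 s, in which the tool goes at most 41.7 mm and 7.16 degrees, less where a joint would pass 70% of its speed; a pose out of reach is approached as far as the arm can. A call is refused whole if a number of a shift passes 4.17 or a number of a turn 0.125, either way. A call with a gripper value outside its range is refused whole. OPENING is the opening, from 0 (shut) to 1 (fully open), set as the call begins (- or left out, the last holds). The fingers move at their own pace and stop on an object; FORCE is the grip in N (left out, the last holds). Time passes only in rows, so rows that do not move let the fingers close. It gives the time, the measured TCP pose, the force, the opening and the grip force at its end, in the units of the state.
- ctrl.get_obs(): the state, without advancing time (a new reading comes with each control period).
- ctrl.camera(name): name is "scene" or "side" or "wrist"; returns a dict with "color" (400x640x3 uint8, red, green, blue), "intrinsics" (3x3 intrinsics, pixels), "camera_from_world" (4x4, takes a point from world to camera coordinates). Camera axes: x right, y down, z forward; pixel columns grow to the right and rows downward; lengths in m; the calibration is good to about 2 mm. A picture is of the moment at which its call begins. There is no depth.
- ctrl.hand_in(): hands the job in; it is judged then, once.
The state is a dict: "time_s": time; "qpos": joint angles; "joint_vel": joint speeds; "tau": joint torques, N m; "ee_pos": TCP position; "eef_rot": TCP orientation; "force": force on the tool from outside, world axes, zero at the start; "moment": the same for the moment, N m; "grip_width": finger opening in m; "grip_force": force on a finger pad.
Only numpy, scipy, OpenCV 4.12 (cv2) and the standard library are available. Lean on these libraries where they do the work, as an engineer would, in place of code of your own. Each camera call takes 0.05 s, during which the arm holds its last target. There are 200 camera calls.

## Working session

There is one attempt and no reset: what is moved stays moved. The work goes in short steps, Python scripts to look and compute and a shell command to move; the robot and the scene stay as the last step left them, time stands still between calls to the robot, and variables do not carry over. Pictures are saved under pics/ and viewed, at most 10 in all, crops included, and the job is handed in when it is done.

```bash
mkdir -p pics; cat > h.py <<'E'
import numpy as np, cv2
from station import ctrl
def snap(n,f):
    c=ctrl.camera(n); cv2.imwrite(f'pics/{f}.png',c['color'][:,:,::-1]); np.savez(f'pics/{f}.npz',K=c['intrinsics'],T=c['camera_from_world']); return c
def px2w(f,u,v,z):
    d=np.load(f'pics/{f}.npz');K,T=d['K'],d['T'];R,t=T[:3,:3],T[:3,3]
    o=-R.T@t; r=R.T@np.linalg.inv(K)@np.array([u,v,1.]); return o+r*(z-o[2])/r[2]
def w2px(f,p):
    d=np.load(f'pics/{f}.npz');K,T=d['K'],d['T'];q=K@(T[:3,:3]@np.array(p)+T[:3,3]); return q[:2]/q[2]
E
python3 - <<'E'
from h import *
snap('scene','s0');snap('wrist','w0');
o=ctrl.get_obs();print(o['time_s'],o['ee_pos'],o['eef_rot'],o['grip_width'])
E
```

```text
0.1 [ 5.49769377e-01 -2.84311940e-06  2.04955422e-01] [-3.14057728e+00 -3.85599670e-05  1.57079249e+00] 0.09403533976280345
```

View pics/s0.png

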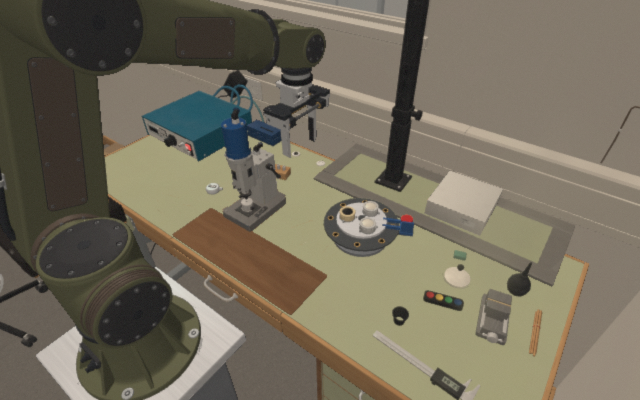

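View pics/w0.png

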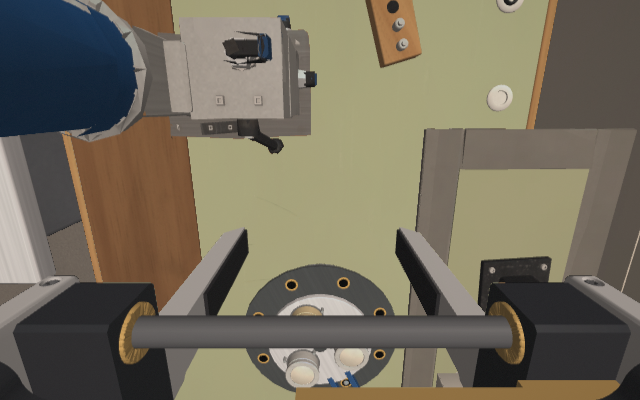

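The scene picture shows the table centred at about (362,222), with the red knob at about (406,220) and the blue thumb plate at about (406,229). The wrist picture shows the plate round (322,330), with the knob hidden at the bottom. I'll measure these and zoom in.

```bash
python3 - <<'E'
from h import *
im=cv2.imread('pics/s0.png')
a=cv2.resize(im[180:270,300:440],None,fx=5.5,fy=5.5,interpolation=cv2.INTER_CUBIC)
snap('side','d0'); b=cv2.imread('pics/d0.png')
cv2.imwrite('pics/s0c.png',a)
cv2.imwrite('pics/d0v.png',b)
r=im[200:245,390:420].astype(int); m=(r[:,:,2]>120)&(r[:,:,1]<70)
y,x=np.where(m); print('red',x.mean()+390,y.mean()+200,x.min()+390,x.max()+390,y.min()+200,y.max()+200)
print('knob',px2w('s0',x.mean()+390,y.mean()+200,.086))
print('axis',px2w('s0',362,219,.065))
E
```

```text
red 406.72727272727275 218.24242424242425 401 412 215 221
knob [ 0.59558965 -0.30681866  0.086     ]
axis [ 0.54596614 -0.20591067  0.065     ]
```

View pics/s0c.png

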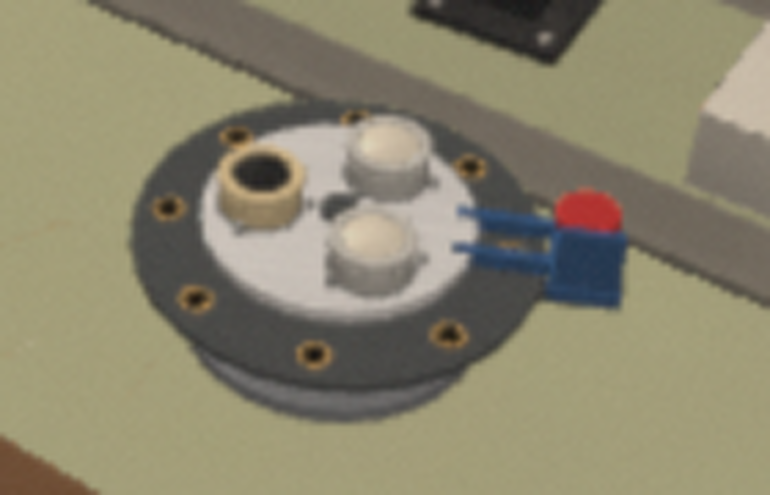

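View pics/d0v.png

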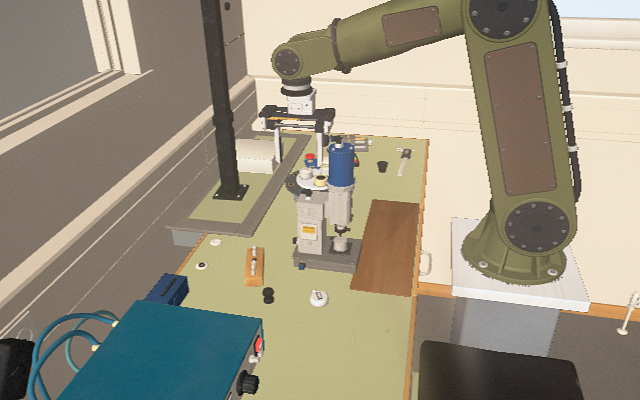

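The zoom shows seven free holes and the knob's top centred at about (589,214) in the crop. The blue plate is on the camera side, towards -x, which is ahead clockwise. Next I'll fit the axis from the holes.

```bash
python3 - <<'E'
from h import *
from scipy.optimize import least_squares
P=np.array([px2w('s0',300+u/5.5,180+v/5.5,.053)[:2] for u,v in [(237,136),(356,119),(470,166),(168,207),(195,298),(314,354),(449,334)]])
s=least_squares(lambda c:np.linalg.norm(P-c[:2],axis=1)-c[2],[.55,-.2,.083]);c=s.x;print(c,s.fun)
print(np.sort(np.degrees(np.arctan2(*(P-c[:2]).T[::-1]))))
k=px2w('s0',407.1,218.9,.088);d=k[:2]-c[:2];print(k,np.linalg.norm(d),np.degrees(np.arctan2(d[1],d[0])))
E
```

```text
[ 0.54717546 -0.20407572  0.08305984] [-0.00029566  0.00049265 -0.00014126 -0.00024584  0.00025631  0.00016925
 -0.00023545]
[-155.11215357 -110.16130944  -19.9098625    25.77077538   69.85812393
  115.02699901  159.8617329 ]
[ 0.59184356 -0.30948977  0.088     ] 0.11448738640688591 -67.03571071731152
```

The holes fit very well: axis at (0.547,-0.204), radius 83 mm. The knob sits at -65° and has to go to -110°. So the start is (0.5955,-0.308) and the end is (0.508,-0.312). Before approaching I'll check clearance to the post.

```bash
python3 - <<'E'
from h import *
print('post base',px2w('s0',394,181,0),'post rise',px2w('s0',405,112,.19),'box',px2w('s0',430,205,.0), px2w('s0',440,180,.05))
a=[np.radians(-65-x) for x in range(0,46,5)]
print(np.round([[.547+.115*np.cos(t),-.204+.115*np.sin(t)] for t in a],4))
E
python3 -m pendant '[[[0.8,-4,-1],0],[[0.8,-4,-1],0],[[0.8,-4,-1],0],[[0.8,-4,-1],0],[[0.8,-4,-1],0],[[0.6,-4,-1],0],[[0,-4,-1],0],[[0,-2.8,-1],0],[[0,0,0],0],[[0,0,0],0]]' 0 10
```

```text
post base [ 0.81974819 -0.15919706  0.        ] post rise [ 0.91603053 -0.12012075  0.19      ] box [ 0.77885769 -0.30196116  0.        ] [ 0.84386411 -0.29474288  0.05      ]
[[ 0.5956 -0.3082]
 [ 0.5863 -0.3121]
 [ 0.5768 -0.3151]
 [ 0.567  -0.3173]
 [ 0.557  -0.3186]
 [ 0.547  -0.319 ]
 [ 0.537  -0.3186]
 [ 0.527  -0.3173]
 [ 0.5172 -0.3151]
 [ 0.5077 -0.3121]]
time_s: 0.98
ee_pos: [0.5949, -0.3075, 0.1244]
eef_rot: [-3.14, -0.001, 1.569]
force: [-0.1, 0.4, -0.1]
grip_width: 0.0311
grip_force: 0.0
```

```bash
python3 -m pendant '[[[0,0,-1],0],[[0,0,-1],0],[[0,0,-0.5],0],[[0,0,0],0],[[0,0,0],0],[[0,0,0],0],[[0,0,0],0]]'
python3 - <<'E'
from h import *
a=snap('scene','s1');b=snap('wrist','w1')
im=cv2.imread('pics/s1.png');w=cv2.imread('pics/w1.png')
A=cv2.resize(im[150:260,320:460],(700,550),interpolation=cv2.INTER_CUBIC)
cv2.imwrite('pics/s1c.png',A)
print(w2px('w1',[.5956,-.3082,.088]),w2px('s1',ctrl.get_obs()['ee_pos']))
E
```

```text
time_s: 1.57
ee_pos: [0.596, -0.3063, 0.1014]
eef_rot: [3.141, 0.0, 1.571]
force: [0.1, 0.3, 0.2]
grip_width: 0.0006
grip_force: 0.0
[322.49913476 235.41844922] [407.45586673 213.67940979]
```

View pics/s1c.png

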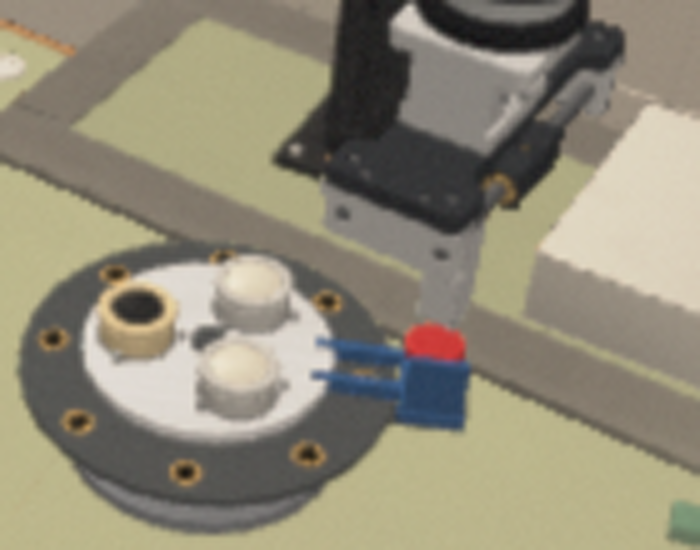

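View pics/w1.png

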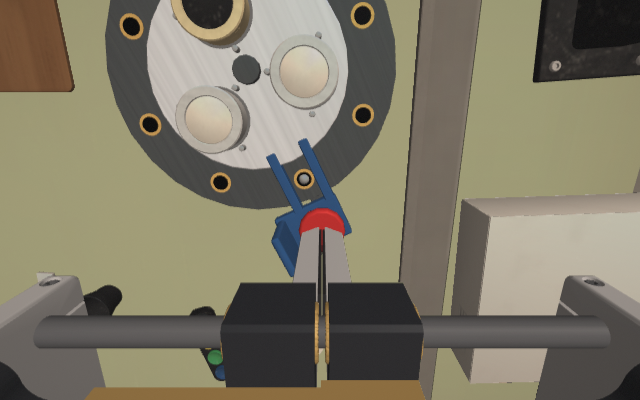

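The wrist picture shows the knob centred at about (322,233), directly under the closed fingers and where I predicted it (322,235). The thumb plate is at (290,245) and the pin shows in its hole at (304,179). Now I press.

```bash
python3 -m pendant '[[[0,0,-1],0],[[0,0,-0.4],0],[[0,0,-0.4],0],[[0,0,-0.4],0],[[0,0,0],0],[[0,0,0],0],[[0,0,0],0]]'
```

```text
time_s: 2.25
ee_pos: [0.5958, -0.3065, 0.0792]
eef_rot: [3.141, 0.0, 1.571]
force: [-0.3, 0.1, 5.7]
grip_width: 0.0006
grip_force: 2.6
```

```bash
python3 -m pendant '[[[0,0,-0.2],0],[[0,0,0],0],[[0,0,0],0]]'; python3 -m pendant '[[[-0.45,-0.19,0],0],[[-0.45,-0.19,0],0],[[-0.5,-0.15,0],0],[[-0.5,-0.15,0],0],[[0,0,0],0]]'
```

```text
time_s: 2.5
ee_pos: [0.5959, -0.3064, 0.0773]
eef_rot: [3.141, 0.0, 1.571]
force: [-1.6, 0.8, 4.8]
grip_width: -0.0001
grip_force: 2.8
time_s: 2.92
ee_pos: [0.5763, -0.3135, 0.0774]
eef_rot: [3.141, 0.0, 1.57]
force: [-0.2, -0.4, 5.5]
grip_width: 0.0006
grip_force: 2.8
```

```bash
cat > ang.py <<'E'
from h import *
import sys
def holes_blue(f):
    im=cv2.imread(f'pics/{f}.png').astype(int)[170:270,320:450]
    m=(im[:,:,0]>90)&(im[:,:,2]<60)&(im[:,:,0]-im[:,:,1]>30); y,x=np.where(m); 
    p=px2w(f,x.mean()+320,y.mean()+170,.085)[:2]-[.547,-.204]; return m.sum(),np.degrees(np.arctan2(p[1],p[0]))
f=sys.argv[1]; snap('scene',f)
print('ref',holes_blue('s1'),'now',holes_blue(f)); o=ctrl.get_obs(); p=o['ee_pos'][:2]-[.547,-.204]
print('tcp ang',np.degrees(np.arctan2(p[1],p[0])),np.linalg.norm(p),o['force'],o['ee_pos'][2])
E
python3 ang.py s2
```

```text
ref (np.int64(31), np.float64(-81.78389176571524)) now (np.int64(23), np.float64(-91.67860036553594))
tcp ang -74.89074061721996 0.11336328658705129 [-0.45401252  1.31113121  5.78444837] 0.07740884930734693
```

The table follows the finger, about 10° so far. I'll carry on round the arc.

```bash
python3 -m pendant '[[[-0.49,-0.12,0],0],[[-0.49,-0.1,0],0],[[-0.5,-0.08,0],0],[[-0.5,-0.05,0],0],[[-0.5,-0.03,0],0],[[-0.5,-0.01,0],0],[[-0.5,0.01,0],0],[[-0.5,0.03,0],0],[[-0.5,0.05,0],0],[[-0.5,0.08,0],0],[[-0.49,0.1,0],0],[[-0.49,0.1,0],0],[[0,0,0],0],[[0,0,0],0]]'; python3 ang.py s3
```

```text
time_s: 4.13
ee_pos: [0.5171, -0.3135, 0.0774]
eef_rot: [3.141, 0.0, 1.571]
force: [0.2, -0.1, 5.6]
grip_width: 0.0003
grip_force: 2.9
ref (np.int64(31), np.float64(-81.78389176571524)) now (np.int64(20), np.float64(-117.11585459081351))
tcp ang -105.2339288205834 0.11349576268070849 [-0.72631721  0.01054665  5.42855247] 0.07737150037310171
```

```bash
python3 -m pendant '[[[-0.5,0.14,0],0],[[-0.43,0.15,0],0],[[0,0,0],0],[[0,0,0],0]]'; python3 ang.py s4; python3 - <<'E'
from h import *
snap('wrist','w4')
im=cv2.imread('pics/s4.png');w=cv2.imread('pics/w4.png')
A=cv2.resize(im[180:270,320:440],(600,450),interpolation=cv2.INTER_CUBIC)
cv2.imwrite('pics/m4.png',np.hstack([A[:300,:330],cv2.resize(w[0:300,90:560],(470,300))])); 
for r in (.083,.115,.14):
  t=np.radians(-110); print(w2px('w4',[.547+r*np.cos(t),-.204+r*np.sin(t),.085]))
E
```

```text
time_s: 4.52
ee_pos: [0.5078, -0.3106, 0.0774]
eef_rot: [3.141, 0.0, 1.571]
force: [-1.6, -0.5, 5.3]
grip_width: 0.0004
grip_force: 2.8
ref (np.int64(31), np.float64(-81.78389176571524)) now (np.int64(25), np.float64(-121.57412746481667))
tcp ang -110.15294444722711 0.113559443242819 [-0.60303452 -0.54749219  5.91983122] 0.07733200383745631
[341.45648539 201.58343068]
[322.67194482 248.51060852]
[309.11747231 282.37213097]
```

View pics/m4.png

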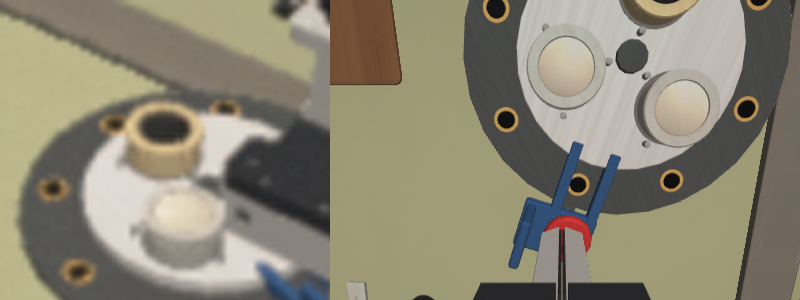

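The hole at composite (578,185) sits slightly off the middle of the fork (about 584), and the knob looks about 2° behind. I'll measure the turn from the pot lids in the wrist images.

```bash
cat > rot.py <<'E'
from h import *
def lids(f):
    g=cv2.medianBlur(cv2.imread(f'pics/{f}.png',0),3)
    c=cv2.HoughCircles(g,cv2.HOUGH_GRADIENT_ALT,1,40,param1=200,param2=.8,minRadius=18,maxRadius=48)
    out=[]
    for u,v,r in c[0]:
        p=px2w(f,u,v,.085)[:2]-[.547,-.204]; 
        if np.linalg.norm(p)<.06: out.append((round(float(r)),u,v,round(float(np.linalg.norm(p)),4),round(float(np.degrees(np.arctan2(p[1],p[0]))),2)))
    print(f,*out,sep='\n')
E
python3 - <<'E'
from rot import *
lids('w1');lids('w4')
E
```

```text
w1
(36, np.float32(209.0), np.float32(120.0), 0.0358, -127.67)
(37, np.float32(306.0), np.float32(69.0), 0.0386, 1.62)
(26, np.float32(306.0), np.float32(69.0), 0.0386, 1.62)
(24, np.float32(209.0), np.float32(120.0), 0.0358, -127.67)
(25, np.float32(208.0), np.float32(4.0), 0.0385, 114.62)
w4
(41, np.float32(443.0), np.float32(107.0), 0.0353, -44.57)
(42, np.float32(325.0), np.float32(62.0), 0.0384, -176.25)
(27, np.float32(443.0), np.float32(107.0), 0.0353, -44.57)
(29, np.float32(325.0), np.float32(62.0), 0.0384, -176.25)
```

Using the line between the two white pots, which doesn't depend on the centre, the table has turned 25.95° - (-19.33°) = 45.3°, so it is at the hole. I'll let the plunger up slowly.

```bash
python3 -m pendant '[[[0,0,0.3],0],[[0,0,0.4],0],[[0,0,0.5],0],[[0,0,1],0],[[0,0,1],0],[[0,0,1],0],[[0,0,0],0],[[0,0,0],0],[[0,0,0],0]]'; python3 - <<'E'
from rot import *
snap('wrist','w5'); lids('w5')
w=cv2.imread('pics/w5.png'); cv2.imwrite('pics/w5c.png',cv2.resize(w[60:340,180:480],(600,560),interpolation=cv2.INTER_CUBIC))
t=np.radians(-110)
for r,z in ((.083,.056),(.115,.088)): print(w2px('w5',[.547+r*np.cos(t),-.204+r*np.sin(t),z]))
E
```

```text
time_s: 5.37
ee_pos: [0.5076, -0.3104, 0.1186]
eef_rot: [-3.141, -0.0, 1.571]
force: [0.3, 0.0, -0.5]
grip_width: 0.0004
grip_force: 0.0
w5
(33, np.float32(419.0), np.float32(108.0), 0.0351, -45.53)
(33, np.float32(326.0), np.float32(75.0), 0.0378, -173.11)
(22, np.float32(419.0), np.float32(108.0), 0.0351, -45.53)
(23, np.float32(326.0), np.float32(75.0), 0.0378, -173.11)
(22, np.float32(407.0), np.float32(5.0), 0.0375, 71.53)
[336.45042951 176.40629354]
[322.91336181 225.88613978]
```

View pics/w5c.png

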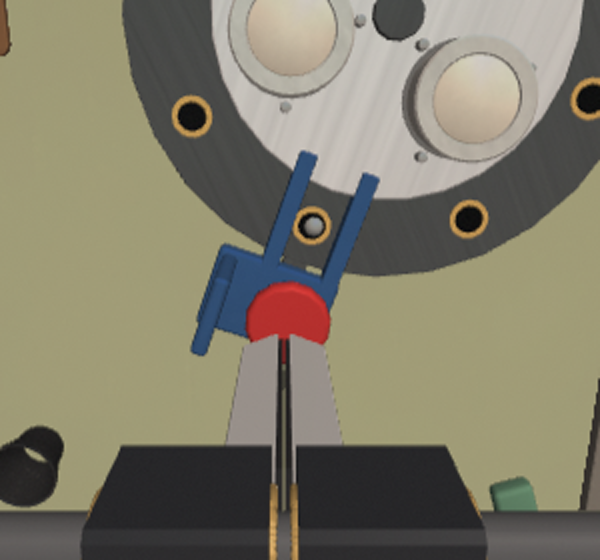

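The wrist picture shows the bright pin tip at (314,226), standing in the middle of its brass ring at (312,226) between the forks. The white pots are in their nests, and the knob's position relative to its predicted "up" position matches the start picture. The last step is to retreat and hand in.

```bash
python3 -m pendant '[[[0,0,2],0],[[0,0,3],0],[[0,0,2],0],[[0,0,0],0],[[0,0,0],0],[[0,0,0],0]]'; python3 - <<'E'
from rot import *
snap('wrist','w6'); lids('w6')
w=cv2.imread('pics/w6.png'); u,v=w2px('w6',[.5077,-.312,.088]).astype(int); print(u,v)
r=w[v-60:v+60,u-60:u+60].astype(int); y,x=np.where((r[:,:,2]>120)&(r[:,:,1]<70)); print('red top',y.min()+v-60,'width',x.max()-x.min()+1)
for z in (.088,.080): print(z,w2px('w6',[.5077,-.312+.016,z]),w2px('w6',[.5077+.016,-.312,z])-w2px('w6',[.5077-.016,-.312,z]))
print(ctrl.hand_in())
E
```

```text
time_s: 5.92
ee_pos: [0.5074, -0.3102, 0.1875]
eef_rot: [-3.14, -0.001, 1.571]
force: [0.4, -0.3, 0.5]
grip_width: 0.0008
grip_force: 0.0
w6
(24, np.float32(395.0), np.float32(107.0), 0.0338, -44.94)
(25, np.float32(389.0), np.float32(29.0), 0.0408, 68.7)
(25, np.float32(325.0), np.float32(83.0), 0.0381, -174.0)
323 199
red top 180 width 32
0.088 [323.16519696 182.92677737] [33.7325652   0.04995692]
0.08 [323.14303917 180.9880127 ] [32.86389239  0.04807546]
the job is handed in; nothing more can be done
None
```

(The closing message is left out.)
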